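# Gauge a power module's guide tube and hold the pin up to the magnifier

### The job

Check the depth of the steel guide tube in the power module that sits on the sloping work rest: pick the depth gauge up from its bench rest, push it into the tube until its collar stops on the tube's mouth, and draw it out again. Then hold the gauge level, lying square across the front of the stand magnifier (the robot's side) with the tip of its pin at the middle of the lens and about 8 cm from the glass, so that the pin can be read from the side. Finish while still holding it there, still and touching nothing but the gripper; leave the other things on the bench as they are.

Things in the scene. Friction and masses are not known exactly. Their poses are not given: they have to be found in the camera images.
- gauge_grip (a point): Loose depth gauge, 0.13 kg, at the start lying level in a grey bench rest, its axis 45 mm above the foam. This point: middle of its square aluminium handle (18 x 18 mm, from 50 mm behind to 57 mm ahead), on the axis. x runs along the gauge to its tip, z up at the start. Ahead follow a steel collar (32 mm across, 57 to 65 mm), an 8 mm shank (65 to 120 mm) and the pin
- gauge_collar (a point): centre of the front face of the gauge's collar, on the gauge's axis, 65 mm ahead of gauge_grip; same axes
- pin_tip (a point): tip of the gauge's measuring pin (5 mm diameter, round nose), on the gauge's axis, 130 mm ahead of gauge_grip when the pin is fully out; same axes
- pin (a joint): how far the measuring pin is pushed back into the shank, in m: 0 fully out (as at the start; it then stands 10 mm out of the shank), at most 0.0095. It is held by friction alone (2 N) and stays where it was pushed. The seat of the tube pushes it back about 8 mm when the collar stops
- tube_mouth (a point): centre of the mouth of the module's steel guide tube, 15 mm out of the module's upper end plate. x points out of the tube along its axis, 30 degrees above the horizontal: the gauge goes in along -x. Rim 31 mm across; flared inside from about 22 mm to the 12 mm bore over 14 mm; the seat lies 57 mm deep
- lens (a point): centre of the round lens (116 mm over its black rim, 14 mm thick) of the fixed stand magnifier, which stands upright on a post, about 225 mm above the bench. x is the lens's axis, level, pointing away from the robot: the robot's side is -x. y is level, to the left; z is up
- stand: the fixed sloping work rest under the power module, 180 x 125 mm, origin at the middle of its underside, on the foam (10 mm above the bench); x points horizontally towards the tube's mouth
- gauge: the depth gauge (see gauge_grip: same origin and axes)
- module: fixed power module on the sloping rest: open gold sheet-metal channel 190 long (x), 105 wide plus 14 mm flanges each side (y), 45 high (z), axes as tube_mouth, origin in the middle of its underside; the tube's axis lies 18 mm below its top edges and 34 mm to +y of its middle
- rest: fixed grey bench rest of the gauge, 160 x 56 mm, origin at the middle of its underside, on the foam (10 mm above the bench); x as the gauge's at the start. The gauge lies in the open notches of two uprights 12 mm thick, 38 mm behind and 92 mm ahead of gauge_grip, up to 8 mm above its axis, and lifts straight up
- magnifier: the fixed stand magnifier, origin at the middle of its foot (124 mm diameter); axes as lens
- fan: bystander: loose black cooling fan 60 x 60 x 25 mm, origin at the middle of its underside
- heatsink: bystander: loose finned aluminium heat sink 70 x 50 x 30 mm, origin at the middle of its underside
- brick: bystander: loose black converter brick 60 x 56 x 13 mm, origin at the middle of its underside
- driver: bystander: screwdriver 170 mm long lying flat, handle to its -x
Things that resemble listed ones, but are neither listed nor needed, are in the scene too. Of the things that look like the gauge, the smallest one is meant.

How it is judged:
By the outcome, as a careful person would: the job done as asked, in the order asked, and still so for the second after the job is handed in, while the arm keeps its last pose, push and grip.
It also fails if it takes over 48 s, if anything falls off the work surface, if the arm or the gripper's body presses on something with over 40 N, if the wrist force passes 120 N, or if a joint passes its speed limit or range.

### The arm

A 6-joint arm with a two-finger parallel gripper is mounted at the origin on the work surface. World frame = base frame: x ahead of the robot, y to its left, z up, the work surface at z = 0. Lengths are in m, angles in rad, forces in N, time in s.
With the tool pointing down it reaches from about 0.275 to 0.75 m from the base axis. Payload 10.2 kg.
Tool frame: the origin (TCP) lies midway between the tips of the shut fingers; the grasp point (between the pads) lies 19 mm behind it; z points along the fingers, y is the line along which they close (so a half turn about z gives the same grasp; the last joint's range is limited). The gripper opens to 88 mm and grips with 3 to 60 N. Pads are 18 mm wide; open, the fingers measure 123 mm over their backs; the gripper's body (75 mm by 187 mm) begins 45 mm behind the grasp point.
Start: joints at [0.986, 0.313, 1.498, -0, 1.331, -0.223], TCP at [0.186, 0.491, 0.239] pointing down, gripper open.
Joint ranges: [-2.94, 2.94], [-0.97, 2.17], [0.19, 2.56], [-1.23, 4.37], [0.02, 3.11], [-2.88, 2.88]. Speed limits (rad/s): [2.39, 2.39, 3.01, 3.14, 3.14, 3.14].

### API

Orientations are given as a 3x3 rotation matrix whose columns are the frame's x, y, z axes.
In Python, from station import * gives the robot as it stands.
- The arm moves only by the tool apply_moves, never from a script. Its argument "motion" is a list of rows, each a list of 6 numbers: the shift along the tool's x, y, z in mm, then the turn, a rotation vector about the tool's x, y, z in rad. A call has exactly 8 rows; each row is the pose to reach, as a shift and turn from the pose commanded when the call began, along the tool's axes at that moment; what a row does not reach only later rows make up. A row lasts 1/10 s, in which the tool goes at most 50 mm and 8.59 degrees, less where a joint would pass 70% of its speed; a pose out of reach is approached as far as the arm can. A call with a gripper value outside its range is refused whole. "jaw" is the gripper's target within -1 to 1 (shut at 1, half-way at 0, fully open at -1), set as the call begins (left out, the last holds). The fingers move at their own pace and stop on an object; the grip force is fixed at half the most. Time passes only in rows, so rows that repeat a pose let the fingers close, or fill a call up. It gives the time, the measured TCP pose, the force, the opening and the grip force at its end, in the units of the state.
- get_state(): the state, without advancing time (a new reading comes with each control period).
- capture(name): name is "scene" or "top" or "wrist"; returns a dict with "image" (400x640x3 uint8, red, green, blue), "K" (3x3 intrinsics, pixels), "T" (4x4, takes a point from camera to world coordinates); the wrist camera has in their place "mount" (4x4, takes a point from camera to tool coordinates, whose origin is the TCP and whose axes are the flange's). Camera axes: x right, y up, looking along -z (the intrinsics and any distortion apply to the point x, -y, -z); pixel columns grow to the right and rows downward; lengths in m; the calibration is good to about 2 mm. A picture is of the moment at which its call begins: read the wrist's pose just before it. There is no depth.
- sign_off(): hands the job in; it is judged then, once.
The state is a dict: "time": time; "joint_positions": joint angles; "qvel": joint speeds; "joint_efforts": joint torques, N m; "tool_pos": TCP position; "ee_rot": TCP orientation; "wrist_force": force on the tool from outside, world axes, zero at the start; "ft_torque": the same for the moment, N m; "gripper_width": finger opening in m; "grasp_force": force on a finger pad.
Only numpy, scipy, OpenCV 4.12 (cv2) and the standard library are available. Lean on these libraries where they do the work, as an engineer would, in place of code of your own. Each camera call takes 0.05 s, during which the arm holds its last target. There are 200 camera calls.

## Working session

There is one attempt and no reset: what is moved stays moved. The work goes in short steps, Python scripts to look and compute and a tool call to move; the robot and the scene stay as the last step left them, time stands still between calls to the robot, and variables do not carry over. Pictures are saved under pics/ and viewed, at most 10 in all, crops included, and the job is handed in when it is done.

Besides the shell and the picture viewer there is one more tool, called after ">>>" by a JSON object that holds its "fn" and its "kwargs". apply_moves: Moves the arm, as the interface text tells. Its arguments: {"type":"object","properties":{"motion":{"type":"array","items":{"type":"array","items":{"type":"number"}}},"jaw":{"type":"number"}},"required":["motion"]}

```bash
ls; mkdir -p pics; python3 - <<'E'
from station import *
import cv2,numpy as np
s=get_state()
print({k:np.round(v,3).tolist() for k,v in s.items()})
for n in ["scene","top"]:
    c=capture(n); cv2.imwrite(f"pics/{n}0.png",c["image"][:,:,::-1]); np.savez(f"{n}0.npz",**c)
    print(n,c["K"].tolist(),np.round(c["T"],4).tolist(),[k for k in c])
E
```

```text
pics
{'time': 0.0, 'joint_positions': [0.986, 0.313, 1.498, -0.0, 1.331, -0.223], 'qvel': [0.0, 0.001, 0.0, 0.001, -0.0, -0.001], 'joint_efforts': [-0.0, -40.221, -25.228, 0.069, 0.035, -0.0], 'tool_pos': [0.186, 0.491, 0.238], 'ee_rot': [[-0.935, 0.354, -0.001], [0.354, 0.935, -0.001], [0.0, -0.001, -1.0]], 'wrist_force': [-0.415, -0.653, -0.385], 'ft_torque': [-0.019, -0.029, 0.071], 'grasp_force': 0.0, 'gripper_width': 0.088}
scene [[430.26977893353404, 0.0, 308.1447105663069], [0.0, 430.26977893353404, 201.93863695010134], [0.0, 0.0, 1.0]] [[0.1686, -0.786, 0.5948, 1.4044], [0.9857, 0.1352, -0.1007, 0.048], [-0.0013, 0.6033, 0.7975, 1.3612], [0.0, 0.0, 0.0, 1.0]] ['image', 'K', 'T']
top [[406.43941051417323, 0.0, 325.79238627355727], [0.0, 406.43941051417323, 203.69585314327333], [0.0, 0.0, 1.0]] [[-0.0115, 0.9947, -0.1017, 0.3858], [-0.9999, -0.0112, 0.0035, 0.1968], [0.0023, 0.1018, 0.9948, 1.3186], [0.0, 0.0, 0.0, 1.0]] ['image', 'K', 'T']
```

View pics/scene0.png

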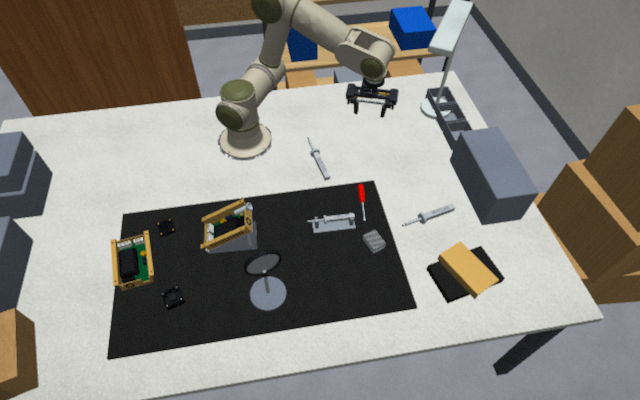

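View pics/top0.png

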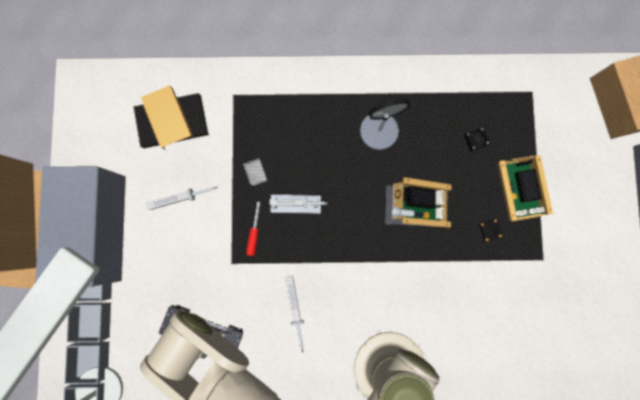

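The scene view has the rest with the gauge at about (333,221), the sloped module at (230,225) and the lens at (263,263). The top view has the gauge running from (272,203) to its tip at about (327,203), with the tip towards -y. The module is at (420,203), its tube side on the left near (403,212), and the lens at (390,110). Next I'll look closer with enlarged crops and the wrist camera.

```bash
cat > h.py <<'E'
from station import *
import cv2,numpy as np
def ray(c,u,v):
    K=c["K"];T=c["T"];d=np.array([(u-K[0,2])/K[0,0],-(v-K[1,2])/K[1,1],-1.])
    return T[:3,3],T[:3,:3]@d
def onz(c,u,v,z):
    o,d=ray(c,u,v);return o+d*(z-o[2])/d[2]
def tri(rs):
    A=np.zeros((3,3));b=np.zeros(3)
    for o,d in rs:
        d=d/np.linalg.norm(d);P=np.eye(3)-np.outer(d,d);A+=P;b+=P@o
    p=np.linalg.solve(A,b)
    return p,[round(1e3*np.linalg.norm(np.cross(p-o,d/np.linalg.norm(d))),1) for o,d in rs]
def proj(c,p):
    q=c["T"][:3,:3].T@(np.asarray(p)-c["T"][:3,3]);K=c["K"]
    return np.array([K[0,0]*q[0]/-q[2]+K[0,2],K[1,1]*q[1]/q[2]+K[1,2]])
def ld(n): 
    z=np.load(n);return {k:z[k] for k in z}
def wrist(name):
    s=get_state();c=capture("wrist");T=np.eye(4);T[:3,:3]=s["ee_rot"];T[:3,3]=s["tool_pos"]
    c["T"]=T@c["mount"];cv2.imwrite(f"pics/{name}.png",c["image"][:,:,::-1]);np.savez(f"{name}.npz",**c);return c,s
E
python3 - <<'E'
from h import *
a=ld("scene0.npz");b=ld("top0.npz")
print("grip~",onz(b,287,203,.055),"tip",onz(b,327,203,.055))
print("stand",onz(b,420,203,.1),"fan",onz(b,490,231,.03))
c,s=wrist("w0");print(np.round(c["mount"],4).tolist(),c["K"].tolist(),c.keys())
A=cv2.resize(a["image"][180:320,190:390],None,fx=3,fy=3,interpolation=2)[:, :, ::-1]
B=cv2.resize(b["image"][85:255,230:460],None,fx=3,fy=3,interpolation=2)[:, :, ::-1]
cv2.imwrite("pics/ca.png",A);cv2.imwrite("pics/cb.png",B)
E
```

```text
grip~ [0.51859987 0.31364581 0.055     ] tip [0.51718915 0.18865476 0.055     ]
stand [ 0.50934504 -0.09151998  0.1       ] fan [ 0.42478127 -0.32682395  0.03      ]
[[0.0002, 0.9572, 0.2893, 0.0758], [1.0, -0.0002, -0.0001, 0.0006], [-0.0001, 0.2893, -0.9572, -0.1473], [0.0, 0.0, 0.0, 1.0]] [[323.18477313267664, 0.0, 319.0566883844674], [0.0, 323.18477313267664, 200.67722520913767], [0.0, 0.0, 1.0]] dict_keys(['image', 'K', 'mount', 'T'])
```

View pics/ca.png

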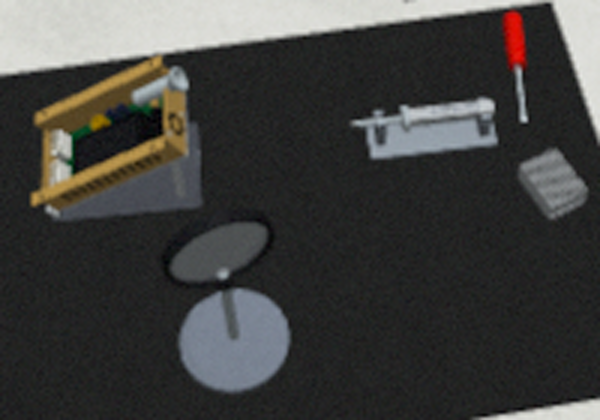

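View pics/cb.png

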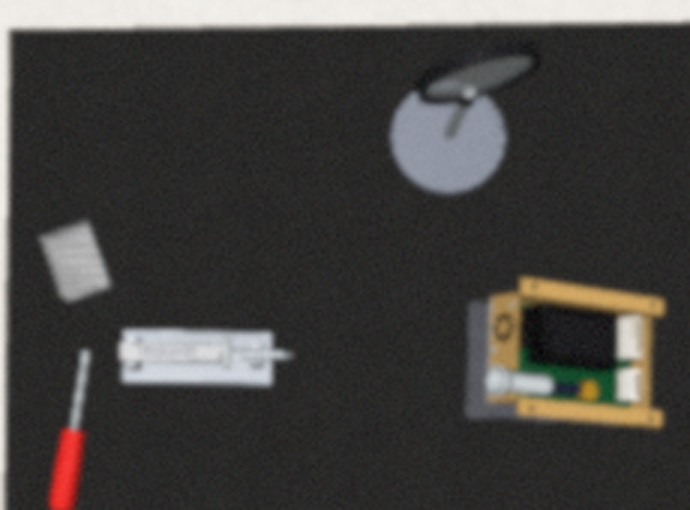

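The crops show the tube mouth at scene (250,206) and top (396,212). The gauge tip is at scene (307,221), and the lens centre is at scene (263,264) and top (390,110). The foot is at top (380,131). I'll triangulate these.

```bash
python3 - <<'E'
from h import *
a=ld("scene0.npz");b=ld("top0.npz")
S=lambda u,v:ray(a,190+(u+.5)/3-.5,180+(v+.5)/3-.5)
T=lambda u,v:ray(b,230+(u+.5)/3-.5,85+(v+.5)/3-.5)
for n,s,t in [("mouth",(180,76),(496,381)),("lens",(219,250),(480,76)),("foot",(235,340),(449,137)),("tip",(352,124),(292,355)),("rear",(493,104),(120,352)),
 ("rimL",(273,222),(421,97)),("rimR",(163,272),(539,54)),("chan_upper_near",(160,58),(520,415)),("chan_low_near",(38,118),(663,421)),("chan_up_far",(187,152),(522,282)),("chan_low_far",(35,200),(664,306))]:
    p,e=tri([S(*s),T(*t)]);print(n,np.round(p,4),e)
# lens outline fit in top: major axis
g=b["image"].astype(int)
E
```

```text
mouth [ 0.48   -0.005   0.1513] [np.float64(1.4), np.float64(1.4)]
lens [0.7577 0.0157 0.2229] [np.float64(3.0), np.float64(3.0)]
foot [0.7589 0.0166 0.0181] [np.float64(2.5), np.float64(2.5)]
tip [0.5173 0.1912 0.0573] [np.float64(2.5), np.float64(2.5)]
rear [0.5217 0.368  0.0633] [np.float64(1.4), np.float64(1.4)]
rimL [0.7372 0.0721 0.2269] [np.float64(3.9), np.float64(3.9)]
rimR [ 0.776  -0.0397  0.2282] [np.float64(1.7), np.float64(1.7)]
chan_upper_near [ 0.4473 -0.0269  0.1488] [np.float64(2.1), np.float64(2.1)]
chan_low_near [ 0.4444 -0.1891  0.0607] [np.float64(4.2), np.float64(4.2)]
chan_up_far [ 0.5791 -0.0204  0.1449] [np.float64(15.2), np.float64(15.2)]
chan_low_far [ 0.5637 -0.1947  0.0629] [np.float64(4.1), np.float64(4.1)]
```

>>> {"fn": "apply_moves", "kwargs": {"motion": [[-47,-8,10,0,0,0.149],[-94,-15,20,0,0,0.298],[-142,-23,30,0,0,0.447],[-190,-30,40,0,0,0.597],[-237,-38,50,0,0,0.746],[-284,-46,60,0,0,0.895],[-332,-53,70,0,0,1.044],[-379,-61,80,0,0,1.194]], "jaw": -0.2}}

```text
time: 0.95
tool_pos: [0.5202, 0.2985, 0.1581]
ee_rot: [[-0.009, 1.0, -0.0], [1.0, 0.009, -0.0], [-0.0, -0.0, -1.0]]
wrist_force: [-0.5, 1.0, -0.6]
gripper_width: 0.0528
grasp_force: 0.0
```

```bash
python3 - <<'E'
from h import *
c,s=wrist("w1");print(np.round(s["tool_pos"],4),np.round(s["ee_rot"],3).tolist(),s["joint_positions"],s["gripper_width"],s["time"])
E
```

```text
[0.5202 0.2985 0.1581] [[-0.009, 1.0, -0.0], [1.0, 0.009, -0.0], [-0.0, -0.0, -1.0]] [3.25710673e-01 5.44648332e-01 1.37001935e+00 8.15804194e-05
 1.22727739e+00 3.17055548e-01] 0.052810389679731534 0.95
```

View pics/w1.png

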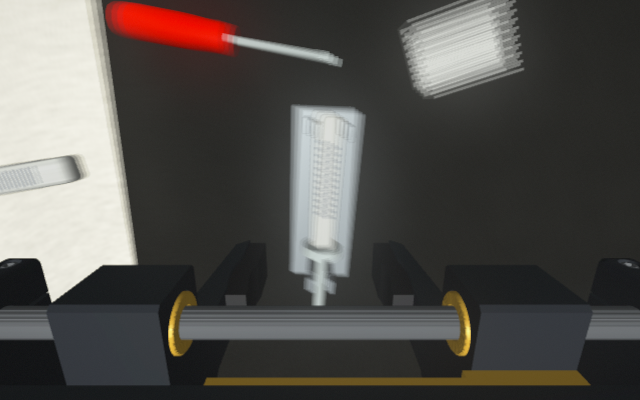

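The wrist image is slightly blurred. It shows the gauge with its rear at about (328,115), the collar at about (320,250) and the pin down to (318,305). I'll retake it once settled and read intensity profiles.

```bash
python3 - <<'E'
from h import *
c,s=wrist("w2")
print(np.round(s["tool_pos"],4),np.abs(s["qvel"]).max())
g=cv2.cvtColor(c["image"],cv2.COLOR_RGB2GRAY)
for r in (130,160,190,220,240,247,254,262,268,285,300): print(r,g[r,285:370:2].tolist())
cv2.imwrite("pics/w2c.png",cv2.resize(c["image"][90:320,270:380,::-1],None,fx=2.6,fy=2.6,interpolation=2))
E
```

```text
[0.5248 0.2943 0.156 ] 0.15330785733770766
130 [208, 212, 211, 211, 211, 209, 210, 209, 202, 199, 220, 221, 220, 218, 220, 221, 220, 221, 220, 215, 193, 183, 203, 202, 201, 200, 202, 201, 201, 200, 192, 111, 62, 62, 61, 62, 60, 59, 58, 59, 58, 57, 56]
160 [200, 205, 205, 205, 204, 204, 203, 203, 188, 203, 221, 221, 220, 219, 221, 221, 220, 222, 220, 213, 172, 191, 198, 198, 197, 198, 197, 197, 197, 195, 142, 65, 65, 64, 63, 62, 62, 61, 61, 60, 58, 58, 58]
190 [192, 197, 196, 197, 197, 197, 196, 195, 182, 211, 216, 211, 207, 204, 203, 203, 202, 197, 205, 201, 167, 192, 192, 192, 192, 192, 191, 191, 192, 163, 72, 65, 63, 63, 63, 62, 62, 61, 59, 59, 59, 59, 56]
220 [181, 189, 188, 188, 188, 187, 187, 188, 175, 215, 217, 220, 218, 215, 218, 217, 219, 221, 214, 180, 180, 186, 185, 185, 185, 185, 184, 184, 175, 100, 62, 62, 62, 62, 60, 59, 58, 59, 57, 56, 56, 54, 55]
240 [173, 182, 182, 182, 164, 119, 114, 116, 117, 157, 197, 198, 201, 197, 198, 201, 202, 204, 178, 119, 116, 116, 117, 146, 180, 179, 179, 180, 145, 61, 60, 60, 59, 60, 56, 57, 55, 56, 55, 55, 54, 53, 51]
247 [170, 179, 180, 
[... 461 characters left out ...]
0, 205, 183, 99, 86, 86, 86, 147, 174, 174, 174, 174, 173, 173, 167, 94, 57, 56, 57, 55, 55, 55, 53, 54, 52, 53, 52, 51, 50, 49]
268 [105, 130, 130, 137, 142, 146, 150, 127, 92, 92, 107, 164, 202, 209, 204, 177, 152, 102, 93, 99, 154, 174, 175, 174, 174, 174, 174, 165, 70, 55, 55, 55, 54, 52, 54, 53, 52, 51, 51, 51, 50, 50, 50]
285 [50, 52, 52, 52, 52, 53, 53, 157, 172, 172, 109, 128, 205, 207, 201, 156, 68, 168, 169, 167, 83, 54, 55, 55, 55, 54, 53, 54, 55, 52, 53, 54, 52, 52, 52, 50, 51, 51, 51, 49, 49, 50, 49]
300 [50, 50, 50, 51, 50, 50, 51, 53, 52, 51, 52, 144, 207, 205, 194, 133, 52, 53, 53, 52, 53, 53, 52, 52, 52, 52, 50, 51, 50, 51, 50, 49, 51, 50, 51, 48, 50, 49, 48, 49, 49, 48, 49]
```

View pics/w2c.png

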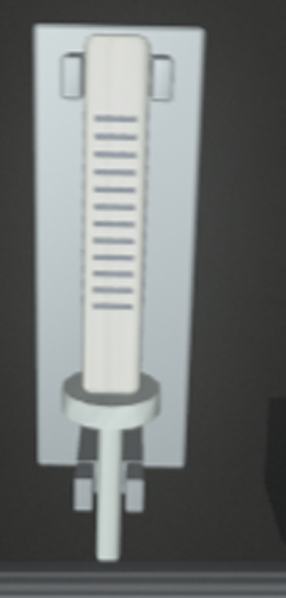

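```bash
python3 - <<'E'
from h import *
c=ld("w2.npz")
s=get_state();print(s["time"],np.round(s["tool_pos"],4),np.abs(s["qvel"]).max(),np.round(s["ee_rot"],3).tolist())
r=onz(c,315.6,103.5,.064);f=onz(c,313.0,240.3,.064);print(r,f,np.linalg.norm(f-r)); k=f+(r-f)*57/107
print("grip",k,np.degrees(np.arctan2(*(f-r)[1::-1])))
E
```

```text
1.05 [0.522  0.2962 0.1565] 0.0839824226687521 [[-0.006, 1.0, -0.002], [1.0, 0.006, -0.001], [-0.001, -0.002, -1.0]]
[0.5218348  0.36945254 0.064     ] [0.5190283  0.26420411 0.064     ] 0.10528583690724042
grip [0.52052335 0.32027103 0.064     ] -91.52746023035898
```

>>> {"fn": "apply_moves", "kwargs": {"motion": [[5,0,15,0,0,0.01],[10,0,35,0,0,0.02],[14,0,55,0,0,0.035],[18,0,70,0,0,0.035],[18,0,78,0,0,0.035],[18,0,80,0,0,0.035],[18,0,80,0,0,0.035],[18,0,80,0,0,0.035]]}}

```text
time: 1.85
tool_pos: [0.5188, 0.3179, 0.0796]
ee_rot: [[0.02, 1.0, 0.001], [1.0, -0.02, 0.001], [0.001, 0.001, -1.0]]
wrist_force: [0.4, 0.7, 0.7]
gripper_width: 0.0528
grasp_force: 0.0
```

```bash
python3 - <<'E'
from h import *
c,s=wrist("w3")
print(s["time"],np.round(s["tool_pos"],4),np.abs(s["qvel"]).max(),np.round(s["ee_rot"],3).tolist())
cv2.imwrite("pics/w3c.png",c["image"][0:340,150:490,::-1])
E
```

```text
1.85 [0.5188 0.3179 0.0796] 0.002976370737008754 [[0.02, 1.0, 0.001], [1.0, -0.02, 0.001], [0.001, 0.001, -1.0]]
```

View pics/w3c.png

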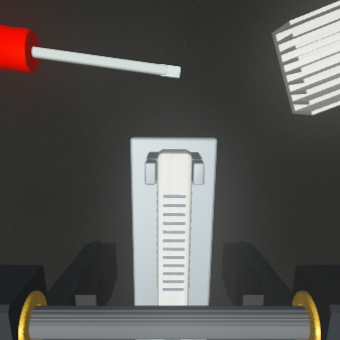

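The gauge's handle is centred at column 324 in the full image, with its rear edge at row 151, roughly mid-way between the fingers.

```bash
python3 - <<'E'
from h import *
c=ld("w3.npz");g=cv2.cvtColor(c["image"],cv2.COLOR_RGB2GRAY)
for r in (195,215,275,300): print(r,g[r,295:350:1].tolist())
for p in [(323.8,151.5),(323.5,295)]: print(onz(c,*p,.064))
E
```

```text
195 [218, 218, 218, 218, 218, 218, 218, 217, 218, 217, 218, 198, 173, 207, 232, 233, 234, 228, 199, 177, 177, 177, 177, 177, 176, 177, 177, 178, 178, 178, 178, 178, 177, 177, 176, 181, 185, 186, 186, 185, 198, 223, 229, 225, 220, 189, 168, 200, 211, 211, 211, 211, 210, 210, 210]
215 [216, 216, 215, 215, 216, 215, 215, 215, 215, 215, 215, 205, 184, 206, 232, 234, 235, 221, 180, 168, 168, 168, 169, 169, 170, 170, 170, 172, 171, 170, 170, 170, 170, 170, 169, 169, 168, 168, 168, 168, 206, 231, 228, 224, 205, 176, 194, 209, 209, 208, 209, 208, 208, 208, 208]
275 [203, 202, 202, 203, 202, 203, 202, 202, 201, 201, 201, 190, 170, 200, 232, 233, 233, 231, 227, 226, 227, 228, 227, 225, 224, 224, 225, 225, 226, 227, 227, 227, 221, 214, 216, 216, 216, 215, 223, 230, 228, 223, 211, 173, 168, 200, 199, 200, 199, 199, 198, 199, 199, 198, 199]
300 [196, 196, 196, 195, 196, 195, 195, 195, 195, 195, 194, 195, 180, 197, 230, 232, 232, 231, 231, 232, 233, 233, 232, 231, 230, 229, 229, 230, 231, 231, 231, 230, 230, 232, 233, 233, 233, 233, 232, 229, 224, 217, 187, 171, 195, 194, 194, 194, 194, 194, 195, 194, 194, 194, 194]
[0.52141602 0.37019701 0.064     ]
[0.5199621  0.28748437 0.064     ]
```

>>> {"fn": "apply_moves", "kwargs": {"motion": [[0,1.5,10,0,0,0],[0,1.5,22,0,0,0],[0,1.5,33,0,0,0],[0,1.5,40,0,0,0],[0,1.5,43.5,0,0,0],[0,1.5,43.5,0,0,0],[0,1.5,43.5,0,0,0],[0,1.5,43.5,0,0,0]]}}

```text
time: 2.7
tool_pos: [0.5202, 0.3179, 0.0357]
ee_rot: [[0.02, 1.0, 0.001], [1.0, -0.02, 0.0], [0.0, 0.001, -1.0]]
wrist_force: [-0.0, 0.3, 0.4]
gripper_width: 0.053
grasp_force: 0.0
```

>>> {"fn": "apply_moves", "kwargs": {"motion": [[0,0,0,0,0,0],[0,0,0,0,0,0],[0,0,0,0,0,0],[0,0,0,0,0,0],[0,0,0,0,0,0],[0,0,0,0,0,0],[0,0,0,0,0,0],[0,0,0,0,0,0]], "jaw": 1}}

```text
time: 3.5
tool_pos: [0.5203, 0.3178, 0.0353]
ee_rot: [[0.02, 1.0, 0.001], [1.0, -0.02, 0.0], [0.0, 0.001, -1.0]]
wrist_force: [4.0, 0.7, -1.6]
gripper_width: 0.0174
grasp_force: 30.0
```

>>> {"fn": "apply_moves", "kwargs": {"motion": [[0,0,-8,0,0,0],[0,0,-25,0,0,0],[0,0,-50,0,0,0],[0,0,-80,0,0,0],[-10,0,-115,0,0,0],[-30,-5,-150,0,0,0],[-60,-10,-182,0,0,0],[-95,-18,-210,0,0,0]]}}

```text
time: 4.3
tool_pos: [0.4992, 0.2227, 0.2465]
ee_rot: [[0.019, 1.0, -0.001], [1.0, -0.019, 0.0], [0.0, -0.001, -1.0]]
wrist_force: [1.1, -0.7, -1.6]
gripper_width: 0.0173
grasp_force: 30.0
```

>>> {"fn": "apply_moves", "kwargs": {"motion": [[-35,-8,-20,0,0,0],[-75,-18,-36,0,0,0],[-115,-28,-46,0,0,0],[-150,-36,-52,0,0,0],[-180,-42,-55,0,0,0],[-195,-46,-55,0,0,0],[-195,-46,-55,0,0,0],[-195,-46,-55,0,0,0]]}}

```text
time: 5.1
tool_pos: [0.4499, 0.0296, 0.3001]
ee_rot: [[0.02, 1.0, -0.001], [1.0, -0.02, 0.001], [0.001, -0.001, -1.0]]
wrist_force: [-0.4, 0.1, -1.8]
gripper_width: 0.0171
grasp_force: 30.0
```

```bash
python3 - <<'E'
from h import *
c,s=wrist("w4")
print(s["time"],np.round(s["tool_pos"],4),np.abs(s["qvel"]).max(),np.round(s["ee_rot"],3).tolist())
print("exp mouth",proj(c,[.48,-.005,.1513]))
cv2.imwrite("pics/w4c.png",cv2.resize(c["image"][100:300,240:500,::-1],None,fx=3,fy=3,interpolation=2))
E
```

```text
5.1 [0.4499 0.0296 0.3001] 0.021947194818462586 [[0.02, 1.0, -0.001], [1.0, -0.02, 0.001], [0.001, -0.001, -1.0]]
exp mouth [351.53874464 220.57837535]
```

View pics/w4c.png

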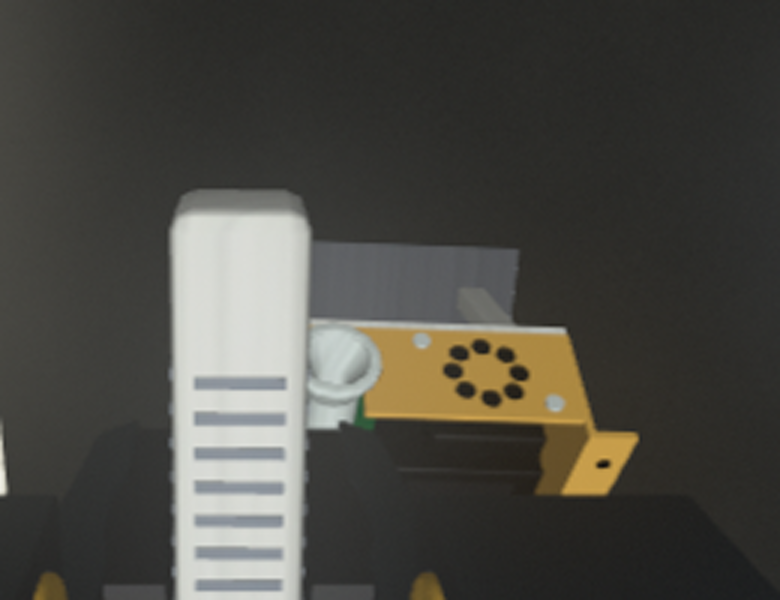

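The mouth rim is centred near full-image (351,220), within a pixel of the predicted (351.5,220.6), but the handle partly hides it. I'll shift sideways and closer for a clear view.

>>> {"fn": "apply_moves", "kwargs": {"motion": [[3,-8,10,0,0,0],[5,-20,25,0,0,0],[8,-33,40,0,0,0],[10,-42,50,0,0,0],[10,-45,55,0,0,0],[10,-45,55,0,0,0],[10,-45,55,0,0,0],[10,-45,55,0,0,0]]}}

```text
time: 5.95
tool_pos: [0.4059, 0.04, 0.2456]
ee_rot: [[0.02, 1.0, 0.001], [1.0, -0.02, -0.0], [-0.0, 0.001, -1.0]]
wrist_force: [0.1, 0.3, -1.5]
gripper_width: 0.0173
grasp_force: 30.0
```

```bash
python3 - <<'E'
from h import *
c,s=wrist("w5")
print(s["time"],np.round(s["tool_pos"],4),np.abs(s["qvel"]).max(),np.round(s["ee_rot"],3).tolist())
m=proj(c,[.48,-.005,.1513]);print("exp mouth",m)
cv2.imwrite("pics/w5c.png",cv2.resize(c["image"][int(m[1])-60:int(m[1])+60,int(m[0])-40:int(m[0])+110,::-1],None,fx=5,fy=5,interpolation=2))
E
```

```text
5.95 [0.4059 0.04   0.2456] 0.004434404116416354 [[0.02, 1.0, 0.001], [1.0, -0.02, -0.0], [-0.0, 0.001, -1.0]]
exp mouth [411.06952345 254.41494587]
```

View pics/w5c.png

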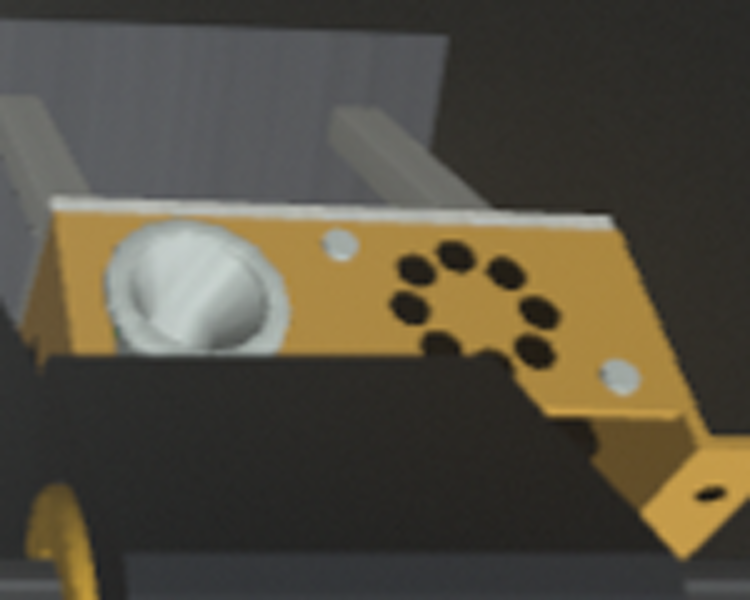

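The rim is fully visible. In full-image pixels it spans columns 392 to 429 with its top at row 238, and the plate's lower white edge runs from (381.4,234.6) to (493.4,238.4). I'll compare these with the prediction and triangulate from all four views.

```bash
python3 - <<'E'
from h import *
c=ld("w5.npz");c4=ld("w4.npz");a=ld("scene0.npz");b=ld("top0.npz")
P=lambda u,v:(371+(u+.5)/5-.5,194+(v+.5)/5-.5)
e1=onz(c,*P(52,204),.1204);e2=onz(c,*P(612,223),.1204);d=e2-e1
print("edge",e1,e2,np.linalg.norm(d),np.degrees(np.arctan2(d[1],d[0])))
c.pop;yaw=np.arctan2(d[1],d[0])
ty=np.array([-np.cos(yaw),-np.sin(yaw),0]);h=np.array([-np.sin(yaw),np.cos(yaw),0]);u=h*.866+np.array([0,0,.5]);w=np.cross(u,ty)
t=np.linspace(0,2*np.pi,90)
M=np.array([.48,-.005,.1513])
def ext(cam,M): 
    q=np.array([proj(cam,M+.0155*(np.cos(k)*ty+np.sin(k)*w)) for k in t]);return q[:,0].min(),q[:,0].max(),q[:,1].min(),q[:,1].max()
print(u,w);print("pred w5",ext(c,M),proj(c,M));print("pred w4",ext(c4,M),proj(c4,M))
print("from edge mid", (e1+e2)/2+.015*u+.027*w+.034*ty)
for rs in ([(c,410.4,254.2),(c4,351.2,220.5)],[(c,410.4,254.2),(c4,351.2,220.5),(a,249.8,205.2),(b,395.2,211.8)]):
    print(tri([ray(*r) for r in rs]))
E
```

```text
edge [4.60794232e-01 1.79419705e-04 1.20400000e-01] [ 0.56324159 -0.00562749  0.1204    ] 0.10261180291782258 -3.24416357771276
[0.04900788 0.86461218 0.5       ] [-0.02829554 -0.49919872  0.866     ]
pred w5 (np.float64(392.11309270595825), np.float64(430.2580687690339), np.float64(239.13995903032284), np.float64(270.9602758912723)) [411.06952345 254.41494587]
pred w4 (np.float64(335.65959926830146), np.float64(367.45427528187747), np.float64(208.72133312377346), np.float64(233.2654505212849)) [351.53874464 220.57837535]
from edge mid [ 0.47804354 -0.00130912  0.151282  ]
(array([ 0.47977019, -0.00532574,  0.15021319]), [np.float64(0.0), np.float64(0.0)])
(array([ 0.47982442, -0.00532694,  0.15004461]), [np.float64(0.1), np.float64(0.1), np.float64(2.0), np.float64(1.9)])
```

```bash
cat >> h.py <<'E'
from scipy.spatial.transform import Rotation as Rt
def delta(p,R,s=None):
    s=s or get_state();R0=np.array(s["ee_rot"])
    return np.round(R0.T@(np.asarray(p)-s["tool_pos"])*1e3,1),np.round(Rt.from_matrix(R0.T@R).as_rotvec(),4)
def frame(yaw,el=np.pi/6):
    y=np.array([np.cos(yaw),np.sin(yaw),0]);h=np.array([-y[1],y[0],0]);u=h*np.cos(el)+[0,0,np.sin(el)]
    return np.c_[u,y,np.cross(u,y)]
OFF=np.array([.002,0,-.0197])
E
python3 - <<'E'
from h import *
c=ld("w5.npz");c4=ld("w4.npz")
print(tri([ray(c,410.4,253.3),ray(c4,351.4,219.3)]))
M=np.array([.4795,-.0042,.1505]);R=frame(np.radians(-3.2));print(np.round(R,3))
p=M+.155*R[:,0]-R@OFF;print(p,delta(p,R))
E
```

```text
(array([ 0.4798474 , -0.00432552,  0.15013232]), [np.float64(0.2), np.float64(0.2)])
[[ 0.048  0.998  0.028]
 [ 0.865 -0.056  0.499]
 [ 0.5    0.    -0.866]]
[0.4874463  0.13792993 0.2099393 ] (array([99.6, 79.6, 35.7]), array([-0.0087,  0.5236,  0.0352]))
```

>>> {"fn": "apply_moves", "kwargs": {"motion": [[12,8,0,-0.001,0.06,0.004],[28,20,3,-0.002,0.15,0.01],[46,35,8,-0.004,0.26,0.018],[66,52,15,-0.006,0.37,0.025],[85,66,25,-0.008,0.46,0.031],[96,76,33,-0.009,0.51,0.035],[99.6,79.6,35.7,-0.0087,0.5236,0.0352],[99.6,79.6,35.7,-0.0087,0.5236,0.0352]]}}

```text
time: 6.8
tool_pos: [0.487, 0.1379, 0.2092]
ee_rot: [[0.049, 0.998, 0.026], [0.865, -0.055, 0.499], [0.499, -0.001, -0.866]]
wrist_force: [-0.4, -0.3, -1.5]
gripper_width: 0.0171
grasp_force: 30.0
```

```bash
python3 - <<'E'
from h import *
s=get_state();print(s["time"],np.round(s["tool_pos"],4),np.abs(s["qvel"]).max(),np.round(s["ee_rot"],3).tolist(),np.round(s["joint_positions"],2))
M=np.array([.4798,-.0043,.1505]);R=frame(np.radians(-3.2));T=np.array(s["ee_rot"])
G=s["tool_pos"]+T@OFF;tip=G-.13*T[:,0];rear=G+.05*T[:,0]
print("tip rel mouth in tube axes mm",np.round(R.T@(tip-M)*1e3,1))
for n in ["scene","top"]:
    c=capture(n);np.savez(n+"1.npz",**c)
    print(n,"M",proj(c,M),"tip",proj(c,tip),"collar",proj(c,G-.065*T[:,0]))
a=ld("scene1.npz");b=ld("top1.npz")
A=cv2.resize(a["image"][180:250,220:320],None,fx=7,fy=7,interpolation=2);B=cv2.resize(b["image"][180:240,345:405],None,fx=7,fy=7,interpolation=2)
# side-free: only keep for one stacked picture
A=cv2.resize(a["image"][185:240,225:325],None,fx=5.5,fy=5.5,interpolation=2);B=cv2.resize(b["image"][185:235,320:420],None,fx=5.5,fy=5.5,interpolation=2)
cv2.imwrite("pics/pre.png",np.vstack([A,B])[:,:,::-1]);print(A.shape,B.shape)
E
```

```text
6.8 [0.487  0.1379 0.2092] 0.02963294649439772 [[0.049, 0.998, 0.026], [0.865, -0.055, 0.499], [0.499, -0.001, -0.866]] [-0.21  0.28  1.72  0.54  1.28 -0.35]
tip rel mouth in tube axes mm [24.6 -0.7  0.5]
scene M [249.50701861 205.0180628 ] tip [255.32933959 202.25208382] collar [270.79010627 195.08145286]
top M [394.22271057 211.71581996] tip [387.3595129  211.29395008] collar [368.873731   209.41277128]
(302, 550, 3) (275, 550, 3)
```

View pics/pre.png

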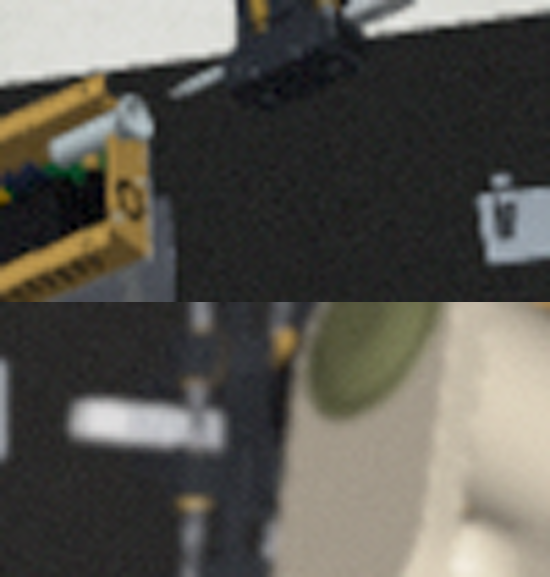

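The scene view has the tip at about (256,202) and the mouth centre at about (249.5,206), so the mouth sits roughly 1 px lower than I assumed. The top view is blocked by the arm. I'll quantify this from the pixels, since my picture views are used up.

```bash
python3 - <<'E'
from h import *
a=ld("scene1.npz");im=a["image"]
hsv=cv2.cvtColor(im,cv2.COLOR_RGB2HSV)
print("cols 240..258");
for r in range(197,217): print(r,im[r,240:259].mean(1).astype(int).tolist())
print("sat")
for r in range(197,217): print(r,hsv[r,240:259,1].tolist())
R=frame(np.radians(-3.2));t=np.linspace(0,2*np.pi,60)
for M in ([.4798,-.0043,.1505],[.481,-.0065,.1465]):
    q=np.array([proj(a,M+.0155*(np.cos(k)*R[:,1]+np.sin(k)*R[:,2])) for k in t]);print(M,proj(a,M),q.min(0),q.max(0))
    for n in("w4","w5"): print(n,proj(ld(n+".npz"),M))
E
```

```text
cols 240..258
197 [212, 188, 174, 179, 175, 160, 153, 146, 112, 90, 90, 79, 53, 36, 34, 34, 30, 38, 33]
198 [142, 116, 115, 118, 84, 49, 32, 30, 34, 31, 35, 33, 35, 33, 35, 33, 38, 35, 36]
199 [83, 107, 121, 111, 48, 34, 32, 34, 33, 36, 38, 29, 35, 34, 29, 38, 36, 37, 57]
200 [106, 133, 134, 114, 46, 33, 31, 34, 31, 33, 33, 36, 32, 32, 35, 35, 36, 83, 127]
201 [102, 133, 132, 103, 60, 32, 35, 35, 35, 34, 31, 37, 35, 33, 30, 53, 89, 113, 121]
202 [114, 110, 98, 82, 74, 60, 54, 90, 118, 89, 61, 30, 31, 27, 36, 47, 81, 86, 64]
203 [96, 76, 64, 73, 95, 90, 108, 138, 131, 108, 99, 57, 37, 36, 30, 31, 33, 38, 30]
204 [62, 67, 63, 74, 81, 99, 139, 156, 115, 116, 129, 92, 36, 35, 34, 34, 32, 39, 30]
205 [61, 60, 62, 79, 115, 137, 141, 151, 137, 136, 159, 132, 50, 31, 39, 34, 36, 37, 34]
206 [67, 81, 122, 153, 163, 166, 135, 143, 160, 158, 175, 159, 92, 36, 34, 35, 38, 32, 37]
207 [119, 158, 169, 184, 183, 162, 114, 130, 161, 175, 182, 177, 132, 35, 29, 34, 32, 31, 34]
208 [166, 188, 181, 174, 168, 145, 108, 108, 129, 161, 180, 181, 145, 38, 31, 34, 36, 34, 34]
209 [177, 174, 165, 157, 142, 1
[... 1988 characters left out ...]

213 [76, 120, 119, 107, 130, 147, 150, 149, 149, 149, 127, 93, 8, 8, 7, 27, 15, 14, 7]
214 [117, 150, 145, 123, 126, 147, 146, 148, 149, 145, 130, 94, 13, 13, 7, 0, 8, 8, 28]
215 [115, 141, 141, 120, 129, 149, 146, 154, 144, 152, 145, 110, 18, 29, 15, 28, 33, 22, 22]
216 [163, 51, 109, 82, 149, 149, 151, 148, 148, 144, 147, 124, 18, 21, 13, 15, 0, 0, 13]
[0.4798, -0.0043, 0.1505] [249.50701861 205.0180628 ] [246.8505178  200.93948663] [252.12603927 209.11235878]
w4 [351.2618976  219.62425305]
w5 [410.6143256  253.21243578]
[0.481, -0.0065, 0.1465] [249.03654792 206.05284348] [246.38059706 201.97928995] [251.65491939 210.14260757]
w4 [352.07169089 220.29838741]
w5 [410.58510771 253.4521993 ]
```

```bash
python3 - <<'E'
from h import *
M=np.array([.4807,-.0059,.1474]);R=frame(np.radians(-3.2))
s=get_state()
for k in (.155,.112,.07): print(k,delta(M+k*R[:,0]-R@OFF,R,s))
E
```

```text
0.155 (array([-2.9,  1.8,  2. ]), array([-0.0001,  0.0012,  0.0004]))
0.112 (array([-45.9,   1.8,   2.1]), array([-0.0001,  0.0012,  0.0004]))
0.07 (array([-87.9,   1.8,   2.2]), array([-0.0001,  0.0012,  0.0004]))
```

>>> {"fn": "apply_moves", "kwargs": {"motion": [[-5,1.8,2,0,0,0],[-14,1.8,2,0,0,0],[-24,1.8,2,0,0,0],[-32,1.8,2,0,0,0],[-39,1.8,2,0,0,0],[-44,1.8,2,0,0,0],[-46,1.8,2,0,0,0],[-46,1.8,2,0,0,0]]}}

```text
time: 7.7
tool_pos: [0.4866, 0.099, 0.1847]
ee_rot: [[0.049, 0.998, 0.027], [0.865, -0.056, 0.499], [0.5, -0.001, -0.866]]
wrist_force: [0.4, 0.0, -2.3]
gripper_width: 0.0178
grasp_force: 30.0
```

```bash
cat > st.py <<'E'
from h import *
s=get_state();T=np.array(s["ee_rot"]);M=np.array([.4807,-.0059,.1474]);R=frame(np.radians(-3.2))
G=s["tool_pos"]+T@OFF;print("t",s["time"],"collar rel mouth",np.round(R.T@(G-.065*T[:,0]-M)*1e3,1),"F tool",np.round(T.T@s["wrist_force"],1),"Mom tool",np.round(T.T@s["ft_torque"],2),"v",round(np.abs(s["qvel"]).max(),3),"w",s["gripper_width"])
E
python3 st.py
```

```text
t 7.7 collar rel mouth [46.6 -0.   0.5] F tool [-1.1  0.4  2. ] Mom tool [ 0.04 -0.4   0.03] v 0.009 w 0.017833063166857326
```

>>> {"fn": "apply_moves", "kwargs": {"motion": [[-3,0,0,0,0,0],[-7,0,0,0,0,0],[-11,0,0,0,0,0],[-15,0,0,0,0,0],[-18,0,0,0,0,0],[-20,0,0,0,0,0],[-20,0,0,0,0,0],[-20,0,0,0,0,0]]}}

```text
time: 8.5
tool_pos: [0.4856, 0.0819, 0.1748]
ee_rot: [[0.049, 0.998, 0.027], [0.865, -0.056, 0.499], [0.5, -0.001, -0.866]]
wrist_force: [-0.5, 0.5, -1.9]
gripper_width: 0.0176
grasp_force: 30.0
```

```bash
python3 st.py
```

```text
t 8.5 collar rel mouth [26.8 -0.   0.5] F tool [-0.5 -0.5  1.8] Mom tool [ 0.03 -0.38  0.03] v 0.003 w 0.017639604028320287
```

>>> {"fn": "apply_moves", "kwargs": {"motion": [[-3,0,0,0,0,0],[-7,0,0,0,0,0],[-11,0,0,0,0,0],[-15,0,0,0,0,0],[-18,0,0,0,0,0],[-20,0,0,0,0,0],[-21,0,0,0,0,0],[-21,0,0,0,0,0]]}}

```text
time: 9.3
tool_pos: [0.4846, 0.0637, 0.1643]
ee_rot: [[0.049, 0.998, 0.027], [0.865, -0.056, 0.499], [0.5, -0.001, -0.866]]
wrist_force: [0.4, 1.4, -1.4]
gripper_width: 0.0174
grasp_force: 30.0
```

```bash
python3 st.py
```

```text
t 9.3 collar rel mouth [ 5.8 -0.   0.5] F tool [0.5 0.3 2. ] Mom tool [ 0.09 -0.25  0.07] v 0.004 w 0.017390702457093732
```

>>> {"fn": "apply_moves", "kwargs": {"motion": [[-0.6,0,0,0,0,0],[-1.2,0,0,0,0,0],[-1.8,0,0,0,0,0],[-2.4,0,0,0,0,0],[-3,0,0,0,0,0],[-3.6,0,0,0,0,0],[-4,0,0,0,0,0],[-4,0,0,0,0,0]]}}

```text
time: 10.1
tool_pos: [0.4844, 0.0601, 0.1623]
ee_rot: [[0.049, 0.998, 0.027], [0.865, -0.056, 0.499], [0.5, -0.001, -0.866]]
wrist_force: [0.2, 1.4, -1.4]
gripper_width: 0.0174
grasp_force: 30.0
```

```bash
python3 st.py
```

```text
t 10.1 collar rel mouth [ 1.7 -0.   0.5] F tool [0.5 0.1 1.9] Mom tool [ 0.07 -0.1   0.03] v 0.002 w 0.017430042556520736
```

>>> {"fn": "apply_moves", "kwargs": {"motion": [[-0.5,0,0,0,0,0],[-1,0,0,0,0,0],[-1.5,0,0,0,0,0],[-2,0,0,0,0,0],[-2.5,0,0,0,0,0],[-3,0,0,0,0,0],[-3,0,0,0,0,0],[-3,0,0,0,0,0]]}}

```text
time: 10.9
tool_pos: [0.4841, 0.0596, 0.1617]
ee_rot: [[0.048, 0.999, 0.027], [0.862, -0.055, 0.503], [0.504, -0.001, -0.864]]
wrist_force: [0.9, 14.3, 5.4]
gripper_width: 0.0172
grasp_force: 30.0
```

```bash
python3 st.py
```

```text
t 10.9 collar rel mouth [ 0.9 -0.2  1. ] F tool [15.1  0.1  2.5] Mom tool [ 0.07  2.04 -0.01] v 0.001 w 0.01718845951513722
```

>>> {"fn": "apply_moves", "kwargs": {"motion": [[-0.5,0,0,0,0,0],[-1,0,0,0,0,0],[-1.5,0,0,0,0,0],[-1.5,0,0,0,0,0],[-1.5,0,0,0,0,0],[-1.5,0,0,0,0,0],[-1.5,0,0,0,0,0],[-1.5,0,0,0,0,0]]}}

```text
time: 11.7
tool_pos: [0.484, 0.0596, 0.1616]
ee_rot: [[0.047, 0.999, 0.027], [0.861, -0.054, 0.506], [0.507, -0.001, -0.862]]
wrist_force: [1.1, 21.6, 10.2]
gripper_width: 0.0175
grasp_force: 30.0
```

```bash
python3 st.py
```

```text
t 11.7 collar rel mouth [ 0.7 -0.3  1.3] F tool [23.8 -0.   2.2] Mom tool [ 0.05  3.35 -0.01] v 0.002 w 0.017507099638281405
```

>>> {"fn": "apply_moves", "kwargs": {"motion": [[3,0,0,0,0,0],[7,0,0,0,0,0],[15,0,0,0,0,0],[27,0,0,0,0,0],[41,0,0,0,0,0],[56,0,0,0,0,0],[72,0,0,0,0,0],[88,0,0,0,0,0]]}}

```text
time: 12.5
tool_pos: [0.4884, 0.1337, 0.2049]
ee_rot: [[0.048, 0.998, 0.027], [0.865, -0.055, 0.499], [0.5, -0.0, -0.866]]
wrist_force: [0.7, 0.5, -1.7]
gripper_width: 0.0176
grasp_force: 30.0
```

```bash
python3 st.py; python3 - <<'E'
from h import *
yaw=np.radians(19.1);L=np.array([.7577,.0157,.2249]);lx=np.array([np.cos(yaw),np.sin(yaw),0])
R=frame(yaw,0);print(np.round(R,3))
tip=L-.083*lx;G=tip+.122*R[:,0];p=G-R@OFF;print("tip",tip,"G",G,"TCP",p)
print(delta(p,R))
print(delta(np.array([.52,.2,.3]),R))
E
```

```text
t 12.5 collar rel mouth [86.8 -0.1  0.4] F tool [-0.4  0.7  1.7] Mom tool [ 0.05 -0.37  0.07] v 0.342 w 0.017612264134277113
[[-0.327  0.945  0.   ]
 [ 0.945  0.327  0.   ]
 [ 0.     0.    -1.   ]]
tip [ 0.67926924 -0.01145909  0.2249    ] G [0.63934866 0.10382468 0.2249    ] TCP [0.64000309 0.10193478 0.2052    ]
(array([-20. , 153.2, -12. ]), array([ 0.1015, -0.517 , -0.3799]))
(array([106.4,  27.9, -48.4]), array([ 0.1015, -0.517 , -0.3799]))
```

```bash
python3 - <<'E'
from h import *
for n,box in (("scene0",(235,320,240,300)),("top0",(85,165,345,425))):
    c=ld(n+".npz");im=c["image"];r0,r1,c0,c1=box;g=im[r0:r1,c0:c1].astype(int).mean(2)
    m=(g>110).astype(np.uint8);cs,_=cv2.findContours(m,0,1);k=max(cs,key=cv2.contourArea)
    h=cv2.convexHull(k);e=cv2.fitEllipse(h);u,v=e[0][0]+c0,e[0][1]+r0
    print(n,cv2.contourArea(k),e,(u,v),onz(c,u,v,.018),onz(c,u,v,.022))
    # dark rim mask: darker than foam
    f=np.median(im[r0:r1,c0:c1].astype(int).mean(2)[m==0]);print("foam",f)
    d=((g<f-14)).astype(np.uint8);d=cv2.morphologyEx(d,cv2.MORPH_OPEN,np.ones((2,2)));ys,xs=np.nonzero(d);print(len(xs),xs.min()+c0 if len(xs) else 0,xs.max()+c0 if len(xs) else 0)
    gl=((g>f+15)&(g<110)).astype(np.uint8);cs,_=cv2.findContours(gl,0,1)
    for k in sorted(cs,key=cv2.contourArea)[-2:]:
        if len(k)>5: e=cv2.fitEllipse(k);print("glass",cv2.contourArea(k),(e[0][0]+c0,e[0][1]+r0),e[1],e[2])
    if len(xs)>5: e=cv2.fitEllipse(cv2.convexHull(np.c_[xs,ys].astype(np.int32)));print("rim",(e[0][0]+c0,e[0][1]+r0),e[1],e[2])
E
```

```text
scene0 802.0 ((27.75550651550293, 57.84788513183594), (32.51646041870117, 35.80078125), 72.76741027832031) (267.75550651550293, 292.84788513183594) [0.75866518 0.01834349 0.018     ] [0.76058811 0.0184317  0.022     ]
foam 34.666666666666664
15 245 248
glass 229.0 (247.79696798324585, 242.1322865486145) (16.67218017578125, 19.368003845214844) 79.47966003417969
glass 398.5 (262.7033061981201, 263.6991882324219) (15.44238567352295, 33.18906784057617) 65.88509368896484
rim (246.46183013916016, 266.01403427124023) (2.769688844680786, 5.761993885040283) 18.073163986206055
top0 875.5 ((33.879920959472656, 45.123226165771484), (36.60774230957031, 37.278106689453125), 108.5308837890625) (378.87992095947266, 130.12322616577148) [0.75930037 0.01550575 0.018     ] [0.75815169 0.01606347 0.022     ]
foam 40.333333333333336
4 371 372
glass 3.0 (384.5, 93.5) (0.0, 1.0) 0.0
glass 1339.0 (381.9131736755371, 127.79466247558594) (35.799617767333984, 54.30552673339844) 46.35158157348633
```

>>> {"fn": "apply_moves", "kwargs": {"motion": [[12,2,-6,0.01,-0.06,-0.04],[28,6,-14,0.02,-0.13,-0.09],[46,11,-23,0.04,-0.21,-0.15],[62,16,-31,0.055,-0.29,-0.21],[76,20,-38,0.07,-0.37,-0.27],[88,24,-43,0.085,-0.44,-0.32],[97,27,-47,0.096,-0.49,-0.36],[101,28,-48,0.1015,-0.517,-0.38]]}}

```text
time: 13.3
tool_pos: [0.5199, 0.1959, 0.2972]
ee_rot: [[-0.33, 0.944, 0.002], [0.944, 0.33, -0.001], [-0.001, 0.001, -1.0]]
wrist_force: [0.3, 0.1, -1.5]
gripper_width: 0.0177
grasp_force: 30.0
```

```bash
python3 - <<'E'
from h import *
c=ld("scene0.npz");t=np.linspace(0,2*np.pi,80)
for z in (.215,.22,.225,.23,.235): print(z,onz(c,262.7,263.7,z))
for y in (13,16,19,22,25):
    yaw=np.radians(y);ly=np.array([-np.sin(yaw),np.cos(yaw),0]);L=np.array([.7585,.0165,.225])
    q=np.array([proj(c,L+.05*(np.cos(k)*ly+np.sin(k)*np.array([0,0,1]))) for k in t],np.float32);e=cv2.fitEllipse(q);print(y,e)
yaw=np.radians(19.1);L=np.array([.7582,.0165,.2249]);lx=np.array([np.cos(yaw),np.sin(yaw),0]);R=frame(yaw,0)
p=L-.084*lx+.122*R[:,0]-R@OFF;print(p,delta(p,R))
E
```

```text
0.215 [0.75627376 0.01837575 0.215     ]
0.22 [0.75910097 0.01850482 0.22      ]
0.225 [0.76192817 0.01863389 0.225     ]
0.23 [0.76475537 0.01876296 0.23      ]
0.235 [0.76758258 0.01889202 0.235     ]
13 ((261.6802673339844, 262.60546875), (16.353012084960938, 33.834903717041016), 67.16447448730469)
16 ((261.6656188964844, 262.6190185546875), (16.164323806762695, 33.86134338378906), 63.811161041259766)
19 ((261.6525573730469, 262.63372802734375), (15.932783126831055, 33.88547134399414), 60.49047088623047)
22 ((261.6412353515625, 262.64947509765625), (15.659144401550293, 33.907005310058594), 57.20528030395508)
25 ((261.63177490234375, 262.6660461425781), (15.34427547454834, 33.92567443847656), 53.95791244506836)
[0.63955814 0.10240757 0.2052    ] (array([-127.6,   82.1,   92.3]), array([0.0013, 0.0013, 0.0024]))
```

```bash
python3 - <<'E'
from h import *
t=np.linspace(0,2*np.pi,200)
for n,box in (("scene0",(243,286,240,286)),("top0",(96,122,364,416))):
    c=ld(n+".npz");r0,r1,c0,c1=box;g=c["image"][r0:r1,c0:c1].astype(int).mean(2)
    for y in (13,16,19,22):
        yaw=np.radians(y);ly=np.array([-np.sin(yaw),np.cos(yaw),0]);lx=np.array([np.cos(yaw),np.sin(yaw),0])
        o=[]
        for rr in (.05,.058):
            q=np.array([proj(c,np.array([.7585,.0165,.224])+s*lx+rr*(np.cos(k)*ly+np.sin(k)*np.array([0,0,1]))) for k in t for s in ((0,) if rr<.055 else(-.007,.007))],np.float32)
            i,j=q[:,0].argmin(),q[:,0].argmax();o+= [np.round(q[i],1),np.round(q[j],1)]
        print(n,y,*o)
    print(n,"cols",c0,"..",c1-1)
    for r in range(0,r1-r0,1 if n=="top0" else 2): print(r+r0,*g[r].astype(int)[::1 if n=="top0" else 1])
E
```

```text
scene0 13 [245.8 267.8] [277.6 257.9] [242.5 266.3] [280.9 258.9]
scene0 16 [246.1 268.5] [277.3 257.2] [242.7 267.2] [280.6 258.1]
scene0 19 [246.4 269.2] [276.9 256.5] [243. 268.] [280.3 257.2]
scene0 22 [246.8 269.6] [276.5 255.8] [243.3 268.9] [280.  256.4]
scene0 cols 240 .. 285
243 80 79 79 76 77 76 78 78 85 94 89 87 77 80 79 77 67 41 38 34 32 33 32 38 34 39 34 37 32 32 33 35 37 35 31 33 35 35 31 34 33 36 30 33 35 35
245 75 76 76 75 79 74 80 76 78 83 89 83 81 78 78 73 68 44 33 34 35 29 34 29 31 31 33 32 30 33 30 28 28 34 30 36 38 27 37 34 34 33 32 34 34 37
247 78 76 75 79 76 76 76 76 79 78 77 78 77 78 76 73 74 55 33 27 38 34 36 30 32 35 37 29 30 35 36 35 31 30 33 36 36 38 34 35 36 33 35 33 33 38
249 79 80 76 79 72 71 67 65 64 57 59 58 56 59 54 47 43 37 32 33 36 31 34 33 32 34 28 32 35 28 29 31 32 33 29 33 37 39 35 37 31 36 29 37 32 30
251 33 34 34 31 32 35 32 32 33 29 37 30 31 32 33 37 34 29 29 31 31 34 36 35 35 33 30 28 29 28 25 34 24 28 26 25 23 21 30 33 27 32 29 36 35 32
253 35 32 33 33 33 32 35 34 34 36 32 35 38 28 34 31 32 31 34 31 36 37 37 37 35 35 29 21 26 30 25 30 26 23
[... 6287 characters left out ...]
2 121 91 66 55 50 52 49 54 54 57 59 60 59 57 47 52 67 81 92 116 129 133 138 124 102 72 50 41 44 37 37 38 39 43 40 38 37 38 42 43 38 42 38 41 38 39 40
119 115 137 149 153 151 135 122 106 95 87 83 80 80 85 86 90 96 92 79 59 49 49 65 97 128 143 145 144 138 124 96 65 44 45 44 37 42 39 42 37 39 45 41 39 42 40 42 44 40 39 42 40
120 135 146 152 153 149 147 142 137 132 128 127 126 123 125 124 127 124 117 105 83 73 77 96 120 142 149 151 148 145 136 113 81 56 44 37 40 36 39 38 41 45 38 42 39 40 42 41 30 44 42 38 39
121 144 151 152 151 151 151 151 148 148 146 144 146 146 146 144 145 138 125 111 98 95 106 124 141 148 153 152 152 147 140 128 105 78 53 40 41 41 37 42 36 40 40 38 38 39 37 36 38 34 37 40 35
```

```bash
python3 - <<'E'
from h import *
a=ld("scene0.npz");b=ld("top0.npz")
print(tri([ray(a,262.4,263.6),ray(b,389.1,110.1)]))
yaw=np.radians(15.5);L=np.array([.7585,.0168,.2245]);lx=np.array([np.cos(yaw),np.sin(yaw),0]);R=frame(yaw,0)
p=L-.083*lx+.122*R[:,0]-R@OFF;print(p,delta(p,R));print(delta(p+[0,0,.06],R))
E
```

```text
(array([0.7582449 , 0.01574968, 0.22009106]), [np.float64(1.9), np.float64(1.9)])
[0.64645007 0.11025487 0.2048    ] (array([-122.5,   91.2,   92.7]), array([0.0013, 0.0012, 0.0653]))
(array([-122.6,   91.2,   32.7]), array([0.0013, 0.0012, 0.0653]))
```

>>> {"fn": "apply_moves", "kwargs": {"motion": [[-10,8,6,0,0,0.005],[-30,22,20,0,0,0.015],[-54,40,38,0,0,0.028],[-78,58,57,0,0,0.04],[-98,73,73,0.001,0.001,0.052],[-112,83,85,0.001,0.001,0.06],[-120,89,91,0.001,0.001,0.065],[-122.5,91,93.5,0.001,0.001,0.065]]}}

```text
time: 14.1
tool_pos: [0.6463, 0.1069, 0.2011]
ee_rot: [[-0.263, 0.965, -0.003], [0.965, 0.263, 0.001], [0.002, -0.003, -1.0]]
wrist_force: [-1.1, -0.3, -2.4]
gripper_width: 0.0176
grasp_force: 30.0
```

>>> {"fn": "apply_moves", "kwargs": {"motion": [[0,0,0,0,0,0],[0,0,0,0,0,0],[0,0,0,0,0,0],[0,0,0,0,0,0],[0,0,0,0,0,0],[0,0,0,0,0,0],[0,0,0,0,0,0],[0,0,0,0,0,0]]}}

```text
time: 14.9
tool_pos: [0.646, 0.1082, 0.2025]
ee_rot: [[-0.265, 0.964, -0.002], [0.964, 0.265, 0.001], [0.001, -0.001, -1.0]]
wrist_force: [0.0, -0.1, -1.5]
gripper_width: 0.0172
grasp_force: 30.0
```

```bash
python3 - <<'E'
from h import *
s=get_state();T=np.array(s["ee_rot"]);G=s["tool_pos"]+T@OFF
print(s["time"],np.round(s["tool_pos"],4),np.round(T,3).tolist(),s["wrist_force"],np.abs(s["qvel"]).max())
c=capture("scene");np.savez("scene2.npz",**c)
a=ld("scene0.npz")
for d in (-.05,.06,.08,.11,.122,.13): print(d,proj(c,G-d*T[:,0]))
D=np.abs(c["image"].astype(int)-a["image"]).mean(2);g=c["image"].astype(int).mean(2)
print("cols 246..284")
for r in range(246,272): print(r,*g[r,246:285].astype(int))
w,s=wrist("w6");t=onz(w,319,100,.2245);print("wrist rear handle col profile")
gw=w["image"].astype(int).mean(2)
for r in (100,130,160,200,240): 
    x=np.nonzero(gw[r,270:370]>190)[0];print(r,(x.min()+270,x.max()+270) if len(x) else None)
for d in (.05,.03): print(proj(w,G+d*T[:,0]-.009*T[:,2]))
E
```

```text
14.9 [0.646  0.1082 0.2025] [[-0.265, 0.964, -0.002], [0.964, 0.265, 0.001], [0.001, -0.001, -1.0]] [ 0.02002458 -0.05742816 -1.53156738] 0.0011723554362140522
-0.05 [301.92485513 222.3330194 ]
0.06 [270.05763142 234.63763388]
0.08 [264.12156968 236.92967387]
0.11 [255.13305595 240.40033066]
0.122 [251.50895071 241.79967496]
0.13 [249.08368281 242.7361226 ]
cols 246..284
246 76 79 76 79 83 77 81 71 78 76 69 52 33 35 37 38 36 37 35 34 33 34 29 30 36 36 32 33 38 34 35 37 32 37 36 34 31 28 34
247 75 76 72 79 75 78 76 77 77 78 71 55 31 34 36 35 33 31 35 32 33 33 32 29 37 36 36 32 37 33 36 38 28 37 36 31 35 33 34
248 76 77 77 82 75 77 77 77 74 67 64 46 32 35 33 33 30 38 33 34 35 33 30 36 33 33 35 37 34 39 36 35 35 36 37 32 35 36 35
249 67 66 62 58 59 60 56 56 50 45 45 34 34 34 32 33 34 35 30 32 35 34 30 29 30 30 28 29 31 31 33 37 33 30 27 37 32 33 36
250 46 46 41 35 30 34 35 27 29 38 30 36 31 34 34 30 36 34 32 30 26 30 30 32 25 30 28 30 23 23 29 30 35 33 35 34 34 30 34
251 37 36 33 31 36 37 37 32 30 33 34 35 34 37 36 32 29 35 29 33 33 28 27 26 26 25 27 26 22 23 25 21 24 35 27 34 37 35 38

[... 1911 characters left out ...]
0 34 32 32 31 32 36 32
268 29 63 83 79 79 80 79 80 81 78 77 77 78 78 79 78 78 82 79 80 77 80 78 76 65 51 36 20 27 32 33 29 32 33 32 33 35 36 35
269 39 71 78 81 80 79 80 78 78 77 81 76 81 78 79 77 83 102 113 103 85 71 62 50 37 24 26 20 31 32 28 30 36 36 29 37 38 32 36
270 34 60 80 80 80 82 80 79 78 77 81 80 81 78 80 80 101 123 135 130 88 54 35 30 25 28 25 30 36 31 36 37 33 36 34 36 32 38 41
271 17 43 64 76 78 77 80 79 79 76 77 75 79 78 79 84 112 149 162 146 71 27 25 28 30 30 39 38 33 32 37 35 33 36 35 31 32 30 35
wrist rear handle col profile
100 None
130 None
160 None
200 (np.int64(299), np.int64(340))
240 (np.int64(299), np.int64(339))
[320.45654061 169.93430194]
[320.38197653 220.36082078]
```

```bash
python3 - <<'E'
from h import *
c=ld("scene2.npz");g=c["image"].astype(int).mean(2).astype(int);h=cv2.cvtColor(c["image"],cv2.COLOR_RGB2HSV)[:,:,1]
print("cols 244..268")
for r in range(233,247): print(r,*g[r,244:269])
print("sat")
for r in range(236,247): print(r,*h[r,244:269])
w=ld("w6.npz")["image"].astype(int).mean(2).astype(int);print(w[150:210:2,320])
w=ld("w5.npz")["image"].astype(int).mean(2).astype(int);print(w[150:210:2,320])
w=ld("w4.npz")["image"].astype(int).mean(2).astype(int);print(w[150:210:2,320])
E
```

```text
cols 244..268
233 63 68 70 76 83 88 85 81 81 80 81 83 76 34 32 32 36 36 32 35 38 36 33 51 111
234 73 76 80 87 91 86 84 80 79 81 80 86 75 38 35 38 33 32 35 33 36 34 59 120 155
235 81 77 85 88 94 86 82 81 79 77 79 81 69 35 32 33 33 33 36 39 59 109 147 169 181
236 83 80 84 84 91 90 86 79 78 78 77 78 66 30 31 33 33 59 124 160 148 166 175 157 139
237 78 79 79 78 92 91 87 77 81 77 77 79 64 27 49 92 129 148 174 191 165 145 122 98 71
238 79 77 75 81 95 90 86 79 79 77 76 76 75 105 146 158 172 169 152 131 108 77 44 37 37
239 77 80 79 84 93 91 90 83 80 90 137 163 149 164 176 163 138 109 90 60 41 34 34 37 32
240 82 79 79 80 87 93 91 87 118 155 172 186 162 144 121 100 69 42 36 36 35 35 34 35 31
241 79 77 80 79 85 89 91 87 127 168 150 136 110 74 44 39 35 32 34 34 30 33 35 33 36
242 74 77 77 78 84 89 91 84 91 118 97 84 66 36 31 36 25 26 34 39 29 35 37 30 34
243 79 80 78 79 86 97 94 85 75 75 72 77 71 45 32 38 36 33 35 33 36 33 32 34 39
244 79 77 81 77 83 92 87 89 80 77 74 78 69 44 35 32 30 35 36 32 27 31 34 33 30
245 75 76 78 76 79 84 90 83 79 79 75 76 66 41 26 36 36 34 34 35 33 30 31 31 34
246 78 7
[... 577 characters left out ...]
31 20 19 9 7 19 17 14 7 24 21
243 30 32 27 33 22 5 5 17 26 31 33 31 17 22 23 7 7 22 27 8 26 35 29 21 6
244 33 36 29 34 29 19 11 14 30 36 35 36 31 22 7 8 8 7 14 30 35 31 15 28 46
245 26 28 30 25 27 15 22 21 30 24 37 37 29 30 19 14 20 34 21 14 8 8 31 8 41
246 36 34 40 38 34 30 32 36 21 36 33 34 34 23 8 14 13 13 14 13 14 21 22 34 26
[ 49  49  51  51  51  52  52 111 116 123 155 211 217 218 218 218 218 218
 218 219 218 218 218 219 219 219 218 219 219 219]
[ 52  54  53  53  55  56  56 107 112 120 152 205 214 214 216 216 217 216
 217 217 216 216 217 216 216 217 217 217 218 216]
[ 50  50  52  52  52  52  53 106 112 120 152 206 214 215 216 216 217 217
 217 216 217 216 217 217 217 217 217 217 217 217]
```

>>> {"fn": "apply_moves", "kwargs": {"motion": [[1,0.5,-0.5,0,0,0],[2,1,-1,0,0,0],[3,1,-1.5,0,0,0],[3,1,-1.5,0,0,0],[3,1,-1.5,0,0,0],[3,1,-1.5,0,0,0],[3,1,-1.5,0,0,0],[3,1,-1.5,0,0,0]]}}

```text
time: 15.8
tool_pos: [0.6462, 0.1113, 0.204]
ee_rot: [[-0.265, 0.964, -0.002], [0.964, 0.265, 0.001], [0.001, -0.001, -1.0]]
wrist_force: [-0.1, -0.1, -1.6]
gripper_width: 0.0176
grasp_force: 30.0
```

```bash
python3 - <<'E'
from h import *
s=get_state();print(s["time"],np.round(s["tool_pos"],4),np.abs(s["qvel"]).max(),s["grasp_force"])
print(sign_off())
E
```

```text
15.8 [0.6462 0.1113 0.204 ] 0.0016113474480207864 29.980712682008743
the job is handed in; nothing more can be done
None
```

I pushed the gauge into the tube to a firm stop (about 24 N), drew it out with the pin pushed back about 8 mm, and handed in at 15.8 s with it held level and still across the magnifier, tip at mid-lens about 8 cm from the glass; the lens angle is good to about 3°, and no verdict came back.

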